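Unstack the sample containers onto their colour-coded places

ROBOT

A 7-joint arm with a two-finger parallel gripper is mounted at the origin on the work surface; the furniture and walls round the work are solid. World frame = base frame: x ahead of the robot, y to its left, z up, the work surface at z = 0. Lengths are in m, angles in rad, forces in N, time in s.
With the tool pointing down it reaches from about 0.4 to 0.85 m from the base axis. Payload 4.5 kg.
Tool frame: the origin (TCP) lies midway between the tips of the shut fingers; the grasp point (between the pads) lies 19 mm behind it; z points along the fingers, y is the line along which they close (so a half turn about z gives the same grasp; the last joint's range is limited). The gripper opens to 85 mm and grips with 20 to 120 N. Pads are 22 mm wide; open, the fingers measure 114 mm over their backs; the gripper's body (76 mm by 85 mm) begins 54 mm behind the grasp point. The pads swing forward as they close: fully open they stand 13 mm farther back than shut.
Start: joints at [1.295, 0.689, -0.195, 1.565, 0.157, 0.902, -0.215], TCP at [0.191, -0.595, 0.231] pointing down, gripper open.
Joint ranges: [-3.01, 3.01], [-0.46, 2.08], [-1.47, 1.51], [0.13, 2.56], [-1, 4.14], [0.04, 2.09], [-2.66, 2.66]. Speed limits (rad/s): [2.57, 2.57, 3.14, 3.14, 3.14, 3.14, 3.14].

INTERFACE

Orientations are given as a 3x3 rotation matrix whose columns are the frame's x, y, z axes.
In Python, from plant import * gives the robot as it stands.
- The arm moves only by the tool drive_tool, never from a script. Its argument "motion" is a list of rows, each a list of 3 entries, a list of its own where there are three numbers: the opening, from 0 (shut) to 1 (fully open), then the shift along the tool's x, y, z each as a share of 6 cm, from -1 to 1, then the turn, a rotation vector about the tool's x, y, z each as a share of 8 degrees, from -1 to 1. In form: [[fingers, [x, y, z], [wx, wy, wz]], ...]. A call has 1 to 12 rows; each row shifts and turns the commanded pose from where the row before left it, along the tool's axes as they then stand; what a row does not reach is not made up. A row lasts 1/8 s, in which the tool goes at most 62.5 mm and 10.7 degrees, less where a joint would pass 70% of its speed; a pose out of reach is approached as far as the arm can. A call with a number of a shift or a turn outside -1 to 1 is refused whole. A call with a gripper value outside its range is refused whole. The fingers move at their own pace and stop on an object; the grip force is fixed at half the most. Time passes only in rows, so rows that do not move let the fingers close. It gives the time, the measured TCP pose, the force, the opening and the grip force at its end, in the units of the state.
- state(): the state, without advancing time (a new reading comes with each control period).
- camera(name): name is "scene" or "top" or "wrist"; returns a dict with "frame" (420x560x3 uint8, red, green, blue), "range_z" (420x560 float32, m along the optical axis (not along the pixel's ray), 0 where there is no reading), "intrinsics" (3x3 intrinsics, pixels), "T" (4x4, takes a point from camera to world coordinates). Camera axes: x right, y up, looking along -z (the intrinsics and any distortion apply to the point x, -y, -z); pixel columns grow to the right and rows downward; lengths in m; the calibration is good to about 2 mm. A picture is of the moment at which its call begins.
- hand_in(): hands the job in; it is judged then, once.
Trained networks look in a picture, given as the dict that the camera call returned (one of the last four; its "shot" number tells which), for a name from the list of things; names that differ only in an ending like _2 or _b are one class to them, and where a whole thing is asked for, a point or a joint stands for the part that bears it (a point fixed in the world has none). Each returns a list of dicts, best first, with "p" (0 to 1); they miss things now and then, are a little off and sometimes report something else, mostly with a low value. They report only what shows in the picture. A call takes as long as a camera call.
- recognise(thing, picture): "xy" ([column, row] in pixels, amid what is visible of it).
- spot_point(thing, picture): "xy" ([column, row] in pixels: a listed point, or the origin of a listed thing).
The state is a dict: "clock": time; "joint_pos": joint angles; "qvel": joint speeds; "joint_torque": joint torques, N m; "ee_pos": TCP position; "orientation": TCP orientation; "contact_force": force on the tool from outside, world axes, zero at the start; "ft_torque": the same for the moment, N m; "gripper_width": finger opening in m; "grip_force": force on a finger pad.
Only numpy, scipy, OpenCV 4.12 (cv2) and the standard library are available. Lean on these libraries where they do the work, as an engineer would, in place of code of your own. Each camera call takes 0.05 s, during which the arm holds its last target. There are 200 camera calls.

TASK

Take the stack of sample containers apart and lay it out for the measuring run: stand each vial and each tin in the middle of the coaster that has the colour of its cap or lid, and set the grey box flat in the middle of the yellow mat, lined up with its outline. Do not tip any container over on the way.

Things in the scene. Friction and masses are not known exactly. Their poses are not given: they have to be found in the camera images.
- blue_vial: sample vial with a blue screw cap, upright cylinder 21 mm across, 48 mm high (cap the top 9 mm), 21 to 39 g; origin at the centre of its underside, z along its axis. At the start it stands in the middle of the lid of the white tin
- green_vial: sample vial with a green screw cap, upright cylinder 21 mm across, 48 mm high (cap the top 9 mm), 21 to 39 g; origin at the centre of its underside, z along its axis. At the start it stands in the middle of the lid of the pink-lidded tin
- white_tin: white round tin, 22 mm high; body 41 mm across, lid (the upper 11 mm) 43 mm across; 40 to 80 g; origin at the centre of its underside, z up. At the start it stands on the grey box, beside the pink-lidded tin
- pink_tin: small round tin with a pink lid, 18 mm high; white body 34 mm across, lid (the upper 9 mm) 37 mm across; 21 to 39 g; origin at the centre of its underside, z up. At the start it stands on the grey box beside the white tin, with their centres 46 mm apart along the box's y, either way round
- crucible_box: flat grey closed box at the bottom of the stack, 60 mm along its x, 90 mm along its y, 27 mm high, 80 to 160 g, its lid stays shut; origin on its underside, in the middle of its y and 2 mm from the middle of its x (sides at x = -28 and +32 mm), z up
- blue_coaster: blue round coaster, a fixed flat disc 72 mm across and 6 mm thick with two thin printed rings; origin at the centre of its underside, z up. The centre of its top is the place of the container with the blue cap or lid
- green_coaster: green round coaster, a fixed flat disc 72 mm across and 6 mm thick with two thin printed rings; origin at the centre of its underside, z up. The centre of its top is the place of the container with the green cap or lid
- white_coaster: white round coaster, a fixed flat disc 72 mm across and 6 mm thick with two thin printed rings; origin at the centre of its underside, z up. The centre of its top is the place of the container with the white cap or lid (the white tin)
- pink_coaster: pink round coaster, a fixed flat disc 72 mm across and 6 mm thick with two thin printed rings; origin at the centre of its underside, z up. The centre of its top is the place of the container with the pink cap or lid (the pink-lidded tin)
- yellow_mat: yellow rectangular mat, fixed, 76 mm along its x, 106 mm along its y, 6 mm thick, with a thin dark outline; origin at the centre of its underside, z up. The place of the grey box

How it is judged:
At the end, for the whole second after the job is handed in: Blue vial, green vial, white tin and pink-lidded tin each stand upright on the coaster of their colour, within 12 mm of its centre; the grey box lies flat on the yellow mat within 12 mm of its centre, its long side within 0.2 rad of the mat's; all released and at rest (horizontal distance between blue_vial and blue_coaster below 0.012 m and z of blue_vial in the frame of blue_coaster between 0.003 and 0.01 m and angle between each of blue_vial, green_vial, white_tin, pink_tin, crucible_box's own z axis and vertical below 0.12 rad and linear speed of each of blue_vial, green_vial, white_tin, pink_tin, crucible_box below 0.02 m/s and angular speed of each of blue_vial, green_vial, white_tin, pink_tin, crucible_box below 0.2 rad/s and horizontal distance between green_vial and green_coaster below 0.012 m and z of green_vial in the frame of green_coaster between 0.003 and 0.01 m and horizontal distance between white_tin and white_coaster below 0.012 m and z of white_tin in the frame of white_coaster between 0.003 and 0.01 m and horizontal distance between pink_tin and pink_coaster below 0.012 m and z of pink_tin in the frame of pink_coaster between 0.003 and 0.01 m and horizontal distance between crucible_box and yellow_mat below 0.012 m and z of crucible_box in the frame of yellow_mat between 0.003 and 0.01 m and angle between the y axis of crucible_box and the y axis of yellow_mat, either way round below 0.2 rad); the robot touches nothing.
It fails at once if a container is tipped over (leans more than 0.7 rad) (angle between any of blue_vial, green_vial, white_tin, pink_tin, crucible_box's own z axis and vertical above 0.7 rad).
It also fails if it takes over 125 s, if anything falls off the work surface, if the arm or the gripper's body presses on something with over 40 N, if the wrist force passes 120 N, or if a joint passes its speed limit or range.

## Working session

There is one attempt and no reset: what is moved stays moved. The work goes in short steps, Python scripts to look and compute and a tool call to move; the robot and the scene stay as the last step left them, time stands still between calls to the robot, and variables do not carry over. Pictures are saved under pics/ and viewed, at most 14 in all, crops included, and the job is handed in when it is done.

Besides the shell and the picture viewer there is one more tool, called by a JSON object that holds its "api" and its "payload", one argument or row to a line. drive_tool: Moves the arm, as the interface text tells. Its arguments: {"type":"object","properties":{"motion":{"type":"array"}},"required":["motion"]}

```bash
mkdir -p pics; ls; python3 - <<'E'
from plant import *
import cv2,numpy as np
s=state();print({k:np.round(v,3).tolist() for k,v in s.items()})
a=camera("scene");b=camera("top")
cv2.imwrite("pics/scene0.png",a["frame"][:,:,::-1]);cv2.imwrite("pics/top0.png",b["frame"][:,:,::-1])
print(a.keys(),a["T"],b["T"],b["intrinsics"])
E
```

```text
pics
{'clock': 0.0, 'joint_pos': [1.295, 0.69, -0.194, 1.566, 0.157, 0.903, -0.215], 'qvel': [-0.0, -0.001, 0.0, 0.0, 0.002, -0.001, -0.002], 'joint_torque': [0.0, -53.962, -1.267, -15.854, 0.009, 0.01, -0.0], 'ee_pos': [0.19, -0.595, 0.23], 'orientation': [[0.952, 0.305, -0.001], [0.305, -0.952, 0.002], [-0.0, -0.002, -1.0]], 'contact_force': [-0.064, -0.843, 0.87], 'ft_torque': [0.012, 0.023, 0.003], 'grip_force': 0.0, 'gripper_width': 0.085}
dict_keys(['frame', 'range_z', 'intrinsics', 'T', 'shot']) [[-0.73113522  0.4997223  -0.4644555   0.06005887]
 [-0.68214969 -0.54608925  0.48626981  0.51656563]
 [-0.01063428  0.67235716  0.7401505   0.89647082]
 [ 0.          0.          0.          1.        ]] [[-0.06813879  0.97370199 -0.21739718  0.28376984]
 [-0.9976686  -0.06733177  0.01112642 -0.03295784]
 [-0.00380392  0.21764848  0.97601981  1.37394139]
 [ 0.          0.          0.          1.        ]] [[410.22343326   0.         273.93998686]
 [  0.         410.22343326 207.56304004]
 [  0.           0.           1.        ]]
```

View pics/top0.png

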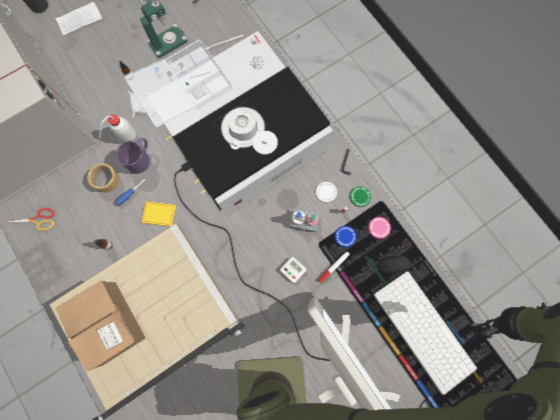

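View pics/scene0.png

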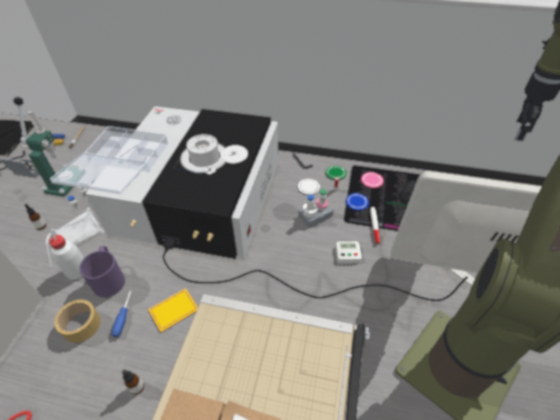

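The top view shows the stack at about (305,220) and the coasters at white (326,191), green (360,197), blue (345,236) and pink (379,228). The mat is at (158,214). The scene view agrees. Next I measure them with colour and depth.

```bash
cat > h.py <<'E'
from plant import *
import cv2,numpy as np
np.set_printoptions(precision=4,suppress=True)
def cloud(c):
    K,T,d=c["intrinsics"],c["T"],c["range_z"]
    v,u=np.mgrid[:d.shape[0],:d.shape[1]]
    P=np.stack([(u-K[0,2])/K[0,0]*d,-(v-K[1,2])/K[1,1]*d,-d],-1)
    W=P@T[:3,:3].T+T[:3,3]; W[d==0]=np.nan
    return W
def onplane(c,uv,z):
    K,T=c["intrinsics"],c["T"]
    r=T[:3,:3]@np.array([(uv[0]-K[0,2])/K[0,0],-(uv[1]-K[1,2])/K[1,1],-1])
    return T[:3,3]+r*(z-T[2,3])/r[2]
def fit(c,uv,z0,z1,R):
    """points within R of pixel's spot and height band: circle/rect"""
    W=cloud(c);p=onplane(c,uv,(z0+z1)/2)
    m=(np.hypot(W[...,0]-p[0],W[...,1]-p[1])<R)&(W[...,2]>z0)&(W[...,2]<z1)
    return W[m],m
E
python3 - <<'E'
from h import *
c=camera("top")
for n in "blue_coaster green_coaster white_coaster pink_coaster yellow_mat crucible_box white_tin pink_tin blue_vial green_vial".split():
    z={'c':0.006,'m':0.006}.get(n.split('_')[1][0])
    for f in (recognise,spot_point):
        r=f(n,c)[:2]
        for q in r: print(n,f.__name__,np.round(q["xy"],1),round(q["p"],2),onplane(c,q["xy"],0.006 if z else 0.04))
W=cloud(c)
hsv=cv2.cvtColor(c["frame"],cv2.COLOR_RGB2HSV)
for n,uv in dict(blue=(345,236),green=(360,197),white=(326,191),pink=(379,228),mat=(158,214)).items():
    p=W[uv[1],uv[0]];print(n,p,hsv[uv[1],uv[0]])
    x,y=uv; r=22
    h0=hsv[y-r:y+r,x-r:x+r].astype(int); ref=np.median(hsv[y-3:y+4,x-3:x+4].reshape(-1,3),0)
    m=(abs(h0[...,2]-ref[2])<60)&(abs(h0[...,1]-ref[1])<60)&((abs(h0[...,0]-ref[0])<10)|(n=="white"))
    m=m.astype(np.uint8);k,l,st,ce=cv2.connectedComponentsWithStats(m)
    i=1+np.argmax(st[1:,4]);cc,_=cv2.findContours((l==i).astype(np.uint8),0,1)
    cc=max(cc,key=cv2.contourArea)
    q=np.array([onplane(c,(a[0][0]+x-r,a[0][1]+y-r),.006)[:2] for a in cc],np.float32)
    print(n,st[i,4],cv2.minEnclosingCircle(q) if n!="mat" else cv2.minAreaRect(q*1000))
print("stack"); 
for z0,z1 in ((.02,.035),(.04,.056),(.06,.11)):
    P,m=fit(c,(305,220),z0,z1,.08);print(z0,len(P),P.mean(0) if len(P) else 0, np.median(P[:,2]) if len(P) else 0, cv2.minAreaRect((P[:,:2]*1000).astype(np.float32)) if len(P)>3 else 0)
cv2.imwrite("pics/s1.png",cv2.resize(c["frame"][170:260,250:420,::-1],None,fx=4,fy=4,interpolation=2))
E
```

```text
blue_coaster call [341.5 234.8] 0.58 [ 0.4791 -0.2689  0.006 ]
blue_coaster call [345.3 234.4] 0.57 [ 0.4796 -0.2818  0.006 ]
green_coaster call [310.9 220.3] 0.6 [ 0.5357 -0.1706  0.006 ]
white_coaster call [323.2 192.6] 0.9 [ 0.6294 -0.2213  0.006 ]
white_coaster call [325.5 194.1] 0.54 [ 0.6236 -0.2287  0.006 ]
pink_coaster call [379.  227.5] 0.69 [ 0.4952 -0.3978  0.006 ]
pink_coaster call [296.9 213.8] 0.67 [ 0.5614 -0.125   0.006 ]
pink_coaster call [378.7 227.5] 0.55 [ 0.4952 -0.3967  0.006 ]
pink_coaster call [296.2 218.7] 0.45 [ 0.5446 -0.1213  0.006 ]
yellow_mat call [161.4 215.5] 0.66 [0.5873 0.3357 0.006 ]
yellow_mat call [161.5 211.8] 0.77 [0.6002 0.3352 0.006 ]
yellow_mat call [344.  238.9] 0.72 [ 0.4647 -0.2758  0.006 ]
crucible_box call [304.8 223.1] 0.72 [ 0.5214 -0.1463  0.04  ]
crucible_box call [301.5 221.5] 0.73 [ 0.5275 -0.1358  0.04  ]
white_tin call [297.3 218.6] 0.63 [ 0.5382 -0.1228  0.04  ]
white_tin call [298.3 214.5] 0.44 [ 0.5518 -0.1272  0.04  ]
pink_tin call [311.3 222.8] 0.6 [ 0.5209 -0.1678  0.04  ]
blue_vial call [298.5 214. ] 0.59 [ 0.5534 -0.128  
[... 656 characters left out ...]
]
pink 338 ((0.4959031343460083, -0.39917227625846863), 0.03595297038555145)
mat [0.5937 0.3477 0.0042] [ 25 172 244]
mat 677 ((595.8359985351562, 346.2776794433594), (106.76922607421875, 75.1866683959961), 78.47886657714844)
stack
0.02 239 [ 0.5307 -0.1476  0.026 ] 0.025778826066112037 ((535.2225341796875, -145.93695068359375), (89.78573608398438, 63.651634216308594), 75.47494506835938)
0.04 140 [ 0.5349 -0.14    0.0465] 0.04664382383061727 ((539.5647583007812, -146.53799438476562), (83.37158203125, 41.870269775390625), 82.48471069335938)
0.06 92 [ 0.5345 -0.1451  0.0876] 0.09198452924504052 ((536.4999389648438, -145.5465545654297), (66.55499267578125, 20.14719009399414), 78.05381774902344)
```

View pics/s1.png

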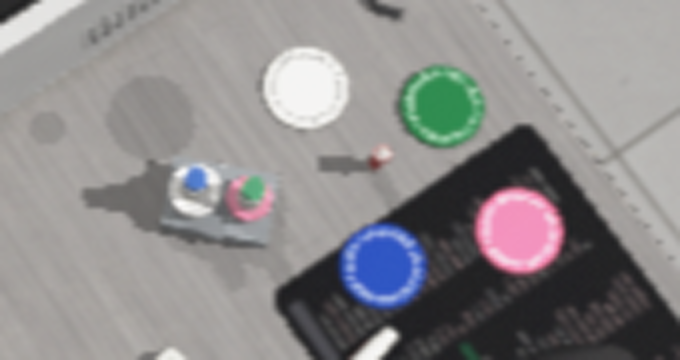

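The crop shows the blue vial on the white tin (left) and the green vial on the pink tin (right), with a small red-capped object near (345,209). I check obstacle heights around the swing path.

```bash
python3 - <<'E'
from h import *
A=[cloud(camera(n)).reshape(-1,3) for n in("top","scene")]
for P in A:
    print()
    print("x:  y from",[round(y,2) for y in np.arange(.5,-.75,-.08)])
    for x in np.arange(0.0,0.9,.07):
        print(round(x,2),[ (lambda q:int(q.max()*1000) if len(q) else -1)(P[(abs(P[:,0]-x-.035)<.035)&(abs(P[:,1]-y+.04)<.04)][:,2]) for y in np.arange(.5,-.75,-.08)])
E
```

```text
x:  y from [np.float64(0.5), np.float64(0.42), np.float64(0.34), np.float64(0.26), np.float64(0.18), np.float64(0.1), np.float64(0.02), np.float64(-0.06), np.float64(-0.14), np.float64(-0.22), np.float64(-0.3), np.float64(-0.38), np.float64(-0.46), np.float64(-0.54), np.float64(-0.62), np.float64(-0.7)]
0.0 [119, 115, 110, 6, 15, 411, 489, 558, 593, 367, 159, 8, 24, 23, 19, 7]
0.07 [161, 112, 109, 106, 10, 19, 387, 37, 661, 781, 832, 797, 26, 21, 8, 8]
0.14 [172, 171, 83, 102, 102, 73, 9, 365, 367, 143, 8, 746, 703, 603, 8, -1]
0.21 [184, 178, 53, 52, 72, 52, 7, 366, 365, 13, 24, 26, 24, 593, 310, -1]
0.28 [167, 51, 52, 53, 53, 11, 9, 23, 45, 9, 23, 28, 16, 12, 0, -1]
0.35 [163, 52, 51, 55, 50, 13, 24, 27, 24, 22, 14, 44, 28, 7, -1, -1]
0.42 [51, 52, 52, 53, 10, 13, 7, 7, 8, 12, 11, 12, 9, 0, -1, -1]
0.49 [7, 50, 53, 52, 10, 9, 7, 100, 95, 53, 10, 13, 8, -1, -1, -1]
0.56 [6, 13, 15, 10, 195, 194, 6, 49, 29, 51, 12, 8, 1, -1, -1, -721]
0.63 [48, 14, 28, 194, 196, 197, 195, 185, 9, 12, 11, 5, -1, -1, -1, -720]
0.7 [97, 97, 49, 197, 197, 243, 208, 199, 193, 11, 14, 0, -1, -1, -721, -715
[... 697 characters left out ...]

0.21 [182, 177, 50, 49, 53, 49, 9, 366, 364, -1, -1, -1, -1, 566, 310, -1]
0.28 [167, 49, 49, 50, 53, 8, 7, 22, 19, 5, 3, 8, -1, 1, -5, -1]
0.35 [160, 48, 48, 52, 49, 8, 21, 23, 20, 20, 16, 39, 5, 2, -1, -1]
0.42 [47, 49, 49, 53, 8, 5, 2, 4, 3, 9, 8, 9, 4, -1, -1, -1]
0.49 [2, 47, 52, 50, 8, 3, 5, 98, 94, 51, 9, 8, 2, -1, -1, -1]
0.56 [13, 8, 8, 100, 192, 193, 3, 45, 8, 49, 9, 3, -1, -1, -1, -1]
0.63 [47, 13, 30, 193, 193, 193, 192, 181, 8, 9, 7, 3, -1, -1, -1, -1]
0.7 [94, 96, 52, 192, 192, 239, 240, 194, 191, 9, 8, -4, -1, -1, -1, -1]
0.77 [141, 95, 240, 235, 195, 240, 241, 193, 192, 191, 6, -1, -1, -1, -1, -1]
0.84 [173, 248, 248, 231, 223, 238, 238, 193, 192, -1, -1, -1, -1, -1, -1, -1]
```

```bash
cat > go.py <<'E'
import sys
from h import *
def Rz(yaw): # tool down, y axis of tool at angle yaw
    y=np.array([np.cos(yaw),np.sin(yaw),0]);z=np.array([0,0,-1.]);return np.column_stack([np.cross(y,z),y,z])
def go(x,y,z,yawdeg=None,s=None):
    s=s or state();R=np.array(s["orientation"]);p=np.array(s["ee_pos"])
    from scipy.spatial.transform import Rotation as Ro
    T=R if yawdeg is None else Rz(np.radians(yawdeg))
    w=np.degrees(Ro.from_matrix(R.T@T).as_rotvec())
    d=np.array([x,y,z])-p
    print("at",p,"yaw",np.degrees(np.arctan2(R[1,1],R[0,1])),"turn/8:",w/8,"shift now-frame/6cm:",R.T@d/.06,"shift after turn:",T.T@d/.06)
if __name__=="__main__": go(*map(float,sys.argv[1:]))
E
python3 go.py .535 -.146 .25 -11.7
```

```text
at [ 0.1906 -0.5952  0.2313] yaw -72.24817452598006 turn/8: [ 0.0004  0.0001 -7.5685] shift now-frame/6cm: [ 7.7497 -5.3805 -0.3115] shift after turn: [ 8.4957  4.1027 -0.3114]
```

{"api": "drive_tool", "payload": {
  "motion": [
    [1,[0,0,-0.1],[0,0,-0.95]],
    [1,[0,0,-0.1],[0,0,-0.95]],
    [1,[0,0,-0.1],[0,0,-0.95]],
    [1,[0,0,-0.1],[0,0,-0.95]],
    [1,[0,0,-0.1],[0,0,-0.95]],
    [1,[0,0,0],[0,0,-0.95]],
    [1,[0,0,0],[0,0,-0.95]],
    [1,[0,0,0],[0,0,-0.92]],
    [1,[0.85,0.41,0],[0,0,0]],
    [1,[0.85,0.41,0],[0,0,0]],
    [1,[0.85,0.41,0],[0,0,0]],
    [1,[0.85,0.41,0],[0,0,0]]
  ]
}}

```text
clock: 2.75
ee_pos: [0.3292, -0.4141, 0.2615]
orientation: [[0.203, 0.979, 0.001], [0.979, -0.203, -0.001], [-0.0, 0.001, -1.0]]
contact_force: [0.2, -0.4, -0.5]
gripper_width: 0.0854
grip_force: 0.0
```

{"api": "drive_tool", "payload": {
  "motion": [
    [1,[0.85,0.41,0],[0,0,0]],
    [1,[0.85,0.41,0],[0,0,0]],
    [1,[0.85,0.41,0],[0,0,0]],
    [1,[0.85,0.41,0],[0,0,0]],
    [1,[0.7,0.4,0],[0,0,0]],
    [1,[0,0,0],[0,0,0]],
    [1,[0,0,0],[0,0,0]]
  ]
}}

```text
clock: 3.62
ee_pos: [0.4974, -0.2, 0.2611]
orientation: [[0.203, 0.979, -0.001], [0.979, -0.203, -0.001], [-0.001, -0.001, -1.0]]
contact_force: [-0.3, -0.3, -0.3]
gripper_width: 0.0855
grip_force: 0.0
```

```bash
python3 - <<'E'
from go import *
go(.535,-.146,.25,-11.7)
c=camera("wrist");cv2.imwrite("pics/w1.png",c["frame"][:,:,::-1]);print(c["T"])
P=cloud(c).reshape(-1,3);P=P[np.hypot(P[:,0]-.535,P[:,1]+.146)<.08]
for z0,z1 in ((.02,.032),(.04,.056),(.088,.11)):
    Q=P[(P[:,2]>z0)&(P[:,2]<z1)];print(z0,len(Q),np.median(Q[:,2]) if len(Q) else 0,cv2.minAreaRect((Q[:,:2]*1000).astype(np.float32)) if len(Q)>9 else 0)
for n in("blue_vial","green_vial","crucible_box","white_tin","pink_tin"):
    print(n,[(np.round(q["xy"]),round(q["p"],2)) for q in recognise(n,c)[:2]])
E
```

```text
at [ 0.4974 -0.2     0.2611] yaw -11.711408288297466 turn/8: [-0.006   0.0079 -0.0014] shift now-frame/6cm: [1.0095 0.4316 0.1837] shift after turn: [1.0092 0.4316 0.1852]
[[ 0.9789  0.1925  0.0684  0.5144]
 [-0.2042  0.9258  0.3182 -0.1173]
 [-0.0021 -0.3254  0.9456  0.405 ]
 [ 0.      0.      0.      1.    ]]
0.02 2098 0.02872019131052797 ((535.1852416992188, -146.189208984375), (90.0213851928711, 63.130531311035156), 75.02909088134766)
0.04 1369 0.049930622847144224 ((537.7214965820312, -145.07870483398438), (84.28678894042969, 41.99247360229492), 78.57151794433594)
0.088 733 0.09790481470434126 ((536.7529907226562, -145.7222137451172), (65.40958404541016, 18.929431915283203), 78.20502471923828)
blue_vial [(array([306., 100.]), 0.57)]
green_vial [(array([300., 153.]), 0.8)]
crucible_box [(array([285., 126.]), 0.67)]
white_tin [(array([292., 106.]), 0.95)]
pink_tin [(array([294., 139.]), 0.64)]
```

View pics/w1.png

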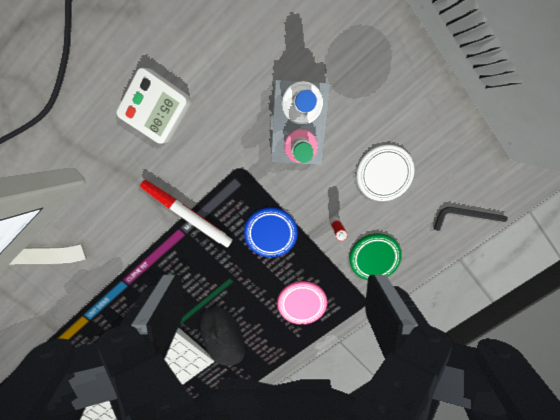

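The wrist view shows the blue cap at (306,101), the green cap at (303,152), and the coasters at blue (271,232), white (385,172), green (375,257) and pink (302,302). I measure from here.

```bash
python3 - <<'E'
from go import *
c=camera("wrist");W=cloud(c)
hsv=cv2.cvtColor(c["frame"],cv2.COLOR_RGB2HSV).astype(int)
def comp(uv,r,z,wh=False):
    x,y=uv;h0=hsv[y-r:y+r,x-r:x+r];ref=np.median(hsv[y-3:y+4,x-3:x+4].reshape(-1,3),0)
    m=((abs(h0[...,0]-ref[0])<10)|wh)&(abs(h0[...,1]-ref[1])<70)&(abs(h0[...,2]-ref[2])<(50 if wh else 80))
    k,l,st,ce=cv2.connectedComponentsWithStats(m.astype(np.uint8))
    i=l[r,r];cc,_=cv2.findContours((l==i).astype(np.uint8),0,1);cc=max(cc,key=cv2.contourArea)
    q=np.array([onplane(c,(a[0][0]+x-r,a[0][1]+y-r),z)[:2] for a in cc],np.float32)
    return cv2.minEnclosingCircle(q)
for n,uv in dict(blue=(271,232),green=(375,257),white=(385,172),pink=(302,302)).items():
    print(n,W[uv[1],uv[0]],comp(uv,38,.006,n=="white"))
for n,uv in dict(bv=(307,100),gv=(303,152)).items():
    p=W[uv[1],uv[0]];Q=W[(abs(W[...,2]-.097)<.006)&(np.hypot(W[...,0]-p[0],W[...,1]-p[1])<.025)]
    print(n,p,cv2.minEnclosingCircle(Q[:,:2].astype(np.float32)),np.median(Q[:,2]))
print("red",W[235,341],np.nanmax(W[190:240,325:350,2]))
E
python3 go.py .5337 -.146 .1 -11.7
```

```text
blue [ 0.4755 -0.2787  0.0075] ((0.47388744354248047, -0.2807774543762207), 0.02619154006242752)
green [ 0.6082 -0.345   0.0066] ((0.6089403629302979, -0.3473736345767975), 0.025824781507253647)
white [ 0.6328 -0.2284  0.0076] ((0.6329881548881531, -0.23044893145561218), 0.03603072464466095)
pink [ 0.4967 -0.3945  0.0088] ((0.49587365984916687, -0.3981538414955139), 0.036312323063611984)
bv [ 0.5432 -0.1226  0.0978] ((0.5418526530265808, -0.12261418253183365), 0.009777831844985485) 0.09906985137011559
gv [ 0.5315 -0.1683  0.0953] ((0.5315824151039124, -0.16856743395328522), 0.009907357394695282) 0.0947464349537207
red [ 0.5609 -0.2818  0.0516] 0.053491781533481275
at [ 0.4975 -0.2001  0.2613] yaw -11.77771696260173 turn/8: [-0.0005  0.0023 -0.0097] shift now-frame/6cm: [1.0072 0.4065 2.6882] shift after turn: [1.0058 0.4077 2.6885]
```

```bash
python3 go.py .5418 -.1226 .057 -11.7
```

```text
at [ 0.4975 -0.2001  0.2613] yaw -11.77771696260173 turn/8: [-0.0005  0.0023 -0.0097] shift now-frame/6cm: [1.4168 0.4591 3.4047] shift after turn: [1.415  0.4608 3.4052]
```

{"api": "drive_tool", "payload": {
  "motion": [
    [1,[0.71,0.23,0.4],[0,0,0]],
    [1,[0.71,0.23,0.4],[0,0,0]],
    [1,[0,0,0.5],[0,0,0]],
    [1,[0,0,0],[0,0,0]],
    [1,[0,0,0],[0,0,0]]
  ]
}}

```text
clock: 4.6
ee_pos: [0.5425, -0.1225, 0.1841]
orientation: [[0.204, 0.979, 0.001], [0.979, -0.204, -0.001], [-0.0, 0.001, -1.0]]
contact_force: [0.5, -1.1, 0.9]
gripper_width: 0.0853
grip_force: 0.0
```

```bash
python3 go.py .5418 -.1226 .057 -11.7
```

```text
at [ 0.5425 -0.1225  0.1841] yaw -11.782669118746393 turn/8: [ 0.0076  0.0031 -0.0103] shift now-frame/6cm: [-0.0035 -0.0132  2.1185] shift after turn: [-0.0044 -0.011   2.1185]
```

{"api": "drive_tool", "payload": {
  "motion": [
    [0.5,[0,0,0.5],[0,0,0]],
    [0.5,[0,0,0.5],[0,0,0]],
    [0.5,[0,0,0.5],[0,0,0]],
    [0.5,[0,0,0.4],[0,0,0]],
    [0.5,[0,0,0.2],[0,0,0]],
    [0.5,[0,0,0],[0,0,0]],
    [0.3,[0,0,0],[0,0,0]],
    [0.2,[0,0,0],[0,0,0]],
    [0,[0,0,0],[0,0,0]],
    [0,[0,0,0],[0,0,0]],
    [0,[0,0,0],[0,0,0]],
    [0,[0,0,0],[0,0,0]]
  ]
}}

```text
clock: 6.1
ee_pos: [0.5432, -0.1217, 0.0586]
orientation: [[0.203, 0.979, 0.002], [0.979, -0.203, -0.001], [-0.0, 0.002, -1.0]]
contact_force: [-0.2, -0.3, 6.7]
gripper_width: 0.0194
grip_force: 58.6
```

{"api": "drive_tool", "payload": {
  "motion": [
    [0,[0,0,-0.05],[0,0,0]],
    [0,[0,0,-0.2],[0,0,0]],
    [0,[0,0,-0.5],[0,0,0]],
    [0,[0,0,-0.75],[0,0,0]],
    [0,[0,0,-0.5],[0,0,0]],
    [0,[0,0,0],[0,0,0]],
    [0,[0,0,0],[0,0,0]]
  ]
}}

```text
clock: 6.98
ee_pos: [0.5416, -0.1216, 0.177]
orientation: [[0.203, 0.979, -0.001], [0.979, -0.203, -0.0], [-0.0, -0.001, -1.0]]
contact_force: [-0.0, 0.6, -1.1]
gripper_width: 0.0192
grip_force: 58.6
```

```bash
python3 go.py .474 -.281 .017 -11.7
```

```text
at [ 0.5416 -0.1216  0.177 ] yaw -11.693194046439912 turn/8: [-0.0063  0.0028  0.0009] shift now-frame/6cm: [-2.8283 -0.5627  2.6689] shift after turn: [-2.8294 -0.5647  2.6673]
```

{"api": "drive_tool", "payload": {
  "motion": [
    [0,[-0.3,-0.06,0],[0,0,0]],
    [0,[-0.6,-0.12,0],[0,0,0]],
    [0,[-0.7,-0.14,0],[0,0,0]],
    [0,[-0.7,-0.14,0.2],[0,0,0]],
    [0,[-0.53,-0.1,0.5],[0,0,0]],
    [0,[0,0,0.7],[0,0,0]],
    [0,[0,0,0.6],[0,0,0]],
    [0,[0,0,0.3],[0,0,0]],
    [0,[0,0,0.15],[0,0,0]],
    [0,[0,0,0],[0,0,0]],
    [0,[0,0,0],[0,0,0]]
  ]
}}

```text
clock: 8.35
ee_pos: [0.4752, -0.2814, 0.0309]
orientation: [[0.203, 0.979, 0.001], [0.979, -0.203, -0.001], [-0.0, 0.001, -1.0]]
contact_force: [-0.7, 0.1, 0.1]
gripper_width: 0.0195
grip_force: 58.6
```

```bash
python3 go.py .474 -.281 .016 -11.7
```

```text
at [ 0.4752 -0.2814  0.0309] yaw -11.707242621251867 turn/8: [ 0.0074  0.0026 -0.0009] shift now-frame/6cm: [ 0.0024 -0.0212  0.2487] shift after turn: [ 0.0023 -0.0209  0.2487]
```

{"api": "drive_tool", "payload": {
  "motion": [
    [0,[0,-0.02,0.1],[0,0,0]],
    [0,[0,0,0.1],[0,0,0]],
    [0,[0,0,0.04],[0,0,0]],
    [0,[0,0,0],[0,0,0]],
    [0,[0,0,0],[0,0,0]]
  ]
}}

```text
clock: 8.98
ee_pos: [0.4739, -0.2807, 0.016]
orientation: [[0.202, 0.979, 0.0], [0.979, -0.202, -0.0], [-0.0, 0.0, -1.0]]
contact_force: [0.1, -0.1, 0.4]
gripper_width: 0.0195
grip_force: 58.6
```

{"api": "drive_tool", "payload": {
  "motion": [
    [0,[0,0,0.02],[0,0,0]],
    [0,[0,0,0],[0,0,0]],
    [0,[0,0,0],[0,0,0]]
  ]
}}

```text
clock: 9.35
ee_pos: [0.4739, -0.2808, 0.0148]
orientation: [[0.203, 0.979, 0.0], [0.979, -0.203, -0.0], [-0.0, 0.0, -1.0]]
contact_force: [-0.0, 0.2, 1.4]
gripper_width: 0.0193
grip_force: 58.7
```

{"api": "drive_tool", "payload": {
  "motion": [
    [0.3,[0,0,0],[0,0,0]],
    [0.4,[0,0,0],[0,0,0]],
    [0.6,[0,0,0],[0,0,0]],
    [0.6,[0,0,0],[0,0,0]],
    [0.6,[0,0,-0.3],[0,0,0]],
    [0.6,[0,0,-0.7],[0,0,0]],
    [1,[0,0,-0.8],[0,0,0]],
    [1,[0,0,-0.8],[0,0,0]],
    [1,[0,0,-0.2],[0,0,0]],
    [1,[0,0,0],[0,0,0]],
    [1,[0,0,0],[0,0,0]]
  ]
}}

```text
clock: 10.72
ee_pos: [0.4727, -0.2804, 0.1812]
orientation: [[0.203, 0.979, -0.003], [0.979, -0.203, 0.001], [0.0, -0.003, -1.0]]
contact_force: [-0.4, 0.3, -0.2]
gripper_width: 0.0855
grip_force: 0.0
```

```bash
python3 - <<'E'
from go import *
c=camera("wrist");cv2.imwrite("pics/w2.png",c["frame"][:,:,::-1]);W=cloud(c)
for n,p,z in(("bv",(.474,-.281),.054),("gv",(.5316,-.1686),.095)):
    Q=W[(abs(W[...,2]-z)<.008)&(np.hypot(W[...,0]-p[0],W[...,1]-p[1])<.025)]
    print(n,len(Q),cv2.minEnclosingCircle(Q[:,:2].astype(np.float32)) if len(Q) else 0,np.median(Q[:,2]))
go(.5316,-.1686,.15,-11.7)
E
```

```text
bv 413 ((0.4731818437576294, -0.2815914452075958), 0.010002498514950275) 0.055153831959397936
gv 856 ((0.5316638946533203, -0.16858677566051483), 0.010027939453721046) 0.0945821325420963
at [ 0.4727 -0.2804  0.1811] yaw -11.681285793020496 turn/8: [-0.0217 -0.0044  0.0023] shift now-frame/6cm: [2.0223 0.5851 0.5183] shift after turn: [2.0228 0.5829 0.5188]
```

View pics/w2.png

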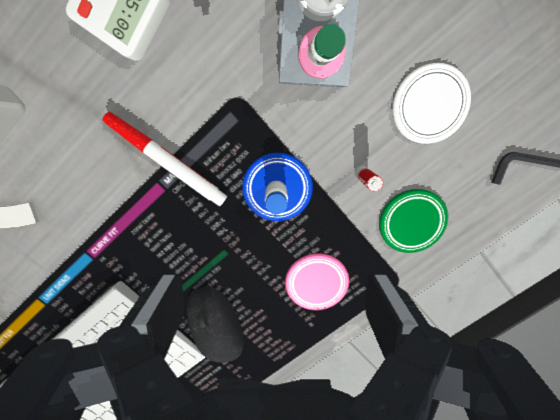

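The blue vial stands centred on its coaster at (278,188). The green vial on the pink tin at (327,42) is next.

{"api": "drive_tool", "payload": {
  "motion": [
    [1,[0.5,0.15,0],[0,0,0]],
    [1,[0.8,0.22,0],[0,0,0]],
    [0.6,[0.6,0.18,0],[0,0,0]],
    [0.5,[0.12,0.03,0.2],[0,0,0]],
    [0.5,[0,0,0.5],[0,0,0]],
    [0.5,[0,0,0.4],[0,0,0]],
    [0.5,[0,0,0],[0,0,0]],
    [0.5,[0,0,0],[0,0,0]]
  ]
}}

```text
clock: 11.78
ee_pos: [0.5322, -0.1697, 0.1167]
orientation: [[0.203, 0.979, -0.0], [0.979, -0.203, -0.0], [-0.0, -0.0, -1.0]]
contact_force: [0.8, 0.5, 0.3]
gripper_width: 0.0427
grip_force: 0.0
```

```bash
python3 go.py .5316 -.1686 .054 -11.7
```

```text
at [ 0.5322 -0.1697  0.1167] yaw -11.730987623660393 turn/8: [-0.0019  0.0026 -0.0039] shift now-frame/6cm: [ 0.0156 -0.0138  1.0451] shift after turn: [ 0.0152 -0.014   1.0451]
```

{"api": "drive_tool", "payload": {
  "motion": [
    [0.5,[0.015,-0.014,0.4],[0,0,0]],
    [0.5,[0,0,0.4],[0,0,0]],
    [0.5,[0,0,0.2],[0,0,0]],
    [0.5,[0,0,0.03],[0,0,0]],
    [0.5,[0,0,0],[0,0,0]],
    [0.3,[0,0,0],[0,0,0]],
    [0.2,[0,0,0],[0,0,0]],
    [0,[0,0,0],[0,0,0]],
    [0,[0,0,0],[0,0,0]],
    [0,[0,0,0],[0,0,0]],
    [0,[0,0,0],[0,0,0]]
  ]
}}

```text
clock: 13.15
ee_pos: [0.5323, -0.1682, 0.0558]
orientation: [[0.203, 0.979, 0.001], [0.979, -0.203, -0.001], [-0.0, 0.002, -1.0]]
contact_force: [-1.3, -0.1, 6.7]
gripper_width: 0.0192
grip_force: 58.5
```

{"api": "drive_tool", "payload": {
  "motion": [
    [0,[0,0,-0.05],[0,0,0]],
    [0,[0,0,-0.2],[0,0,0]],
    [0,[0,0,-0.5],[0,0,0]],
    [0,[0,0,-0.75],[0,0,0]],
    [0,[0,0,-0.5],[0,0,0]],
    [0,[0,0,0],[0,0,0]],
    [0,[0,0,0],[0,0,0]]
  ]
}}

```text
clock: 14.02
ee_pos: [0.5311, -0.1682, 0.1746]
orientation: [[0.203, 0.979, -0.001], [0.979, -0.203, -0.0], [-0.0, -0.001, -1.0]]
contact_force: [-0.2, -0.3, -0.1]
gripper_width: 0.0195
grip_force: 58.6
```

```bash
python3 go.py .608 -.347 .015 -11.7
```

```text
at [ 0.5311 -0.1682  0.1746] yaw -11.698907257633403 turn/8: [-0.0071  0.0022  0.0001] shift now-frame/6cm: [-2.6582  1.8622  2.6585] shift after turn: [-2.6589  1.8596  2.6595]
```

{"api": "drive_tool", "payload": {
  "motion": [
    [0,[-0.35,0.25,0],[0,0,0]],
    [0,[-0.6,0.4,0],[0,0,0]],
    [0,[-0.65,0.5,0],[0,0,0]],
    [0,[-0.65,0.45,0.2],[0,0,0]],
    [0,[-0.41,0.26,0.4],[0,0,0]],
    [0,[0,0,0.7],[0,0,0]],
    [0,[0,0,0.6],[0,0,0]],
    [0,[0,0,0.4],[0,0,0]],
    [0,[0,0,0.15],[0,0,0]],
    [0,[0,0,0],[0,0,0]],
    [0,[0,0,0],[0,0,0]]
  ]
}}

```text
clock: 15.4
ee_pos: [0.6099, -0.3473, 0.0295]
orientation: [[0.203, 0.979, 0.003], [0.979, -0.203, -0.001], [-0.001, 0.003, -1.0]]
contact_force: [-0.7, 0.0, -0.3]
gripper_width: 0.0192
grip_force: 58.7
```

```bash
python3 go.py .608 -.347 .016 -11.7
```

```text
at [ 0.6099 -0.3473  0.0295] yaw -11.69562716805125 turn/8: [0.0193 0.0043 0.0005] shift now-frame/6cm: [-0.001  -0.0323  0.2244] shift after turn: [-0.0011 -0.0317  0.2245]
```

{"api": "drive_tool", "payload": {
  "motion": [
    [0,[0,-0.02,0.12],[0,0,0]],
    [0,[0,0,0.08],[0,0,0]],
    [0,[0,0,0.02],[0,0,0]],
    [0,[0,0,0],[0,0,0]],
    [0,[0,0,0],[0,0,0]]
  ]
}}

```text
clock: 16.02
ee_pos: [0.6075, -0.3469, 0.0164]
orientation: [[0.203, 0.979, -0.0], [0.979, -0.203, -0.001], [-0.001, -0.0, -1.0]]
contact_force: [-3.5, 1.1, 10.1]
gripper_width: 0.0195
grip_force: 59.8
```

{"api": "drive_tool", "payload": {
  "motion": [
    [0,[0,0,-0.01],[0,0,0]],
    [0.3,[0,0,0],[0,0,0]],
    [0.4,[0,0,0],[0,0,0]],
    [0.6,[0,0,0],[0,0,0]],
    [0.6,[0,0,0],[0,0,0]],
    [0.6,[0,0,-0.3],[0,0,0]],
    [0.6,[0,0,-0.7],[0,0,0]],
    [1,[0,0,-0.8],[0,0,0]],
    [1,[0,0,-0.8],[0,0,0]],
    [1,[0,0,-0.2],[0,0,0]],
    [1,[0,0,0],[0,0,0]],
    [1,[0,0,0],[0,0,0]]
  ]
}}

```text
clock: 17.52
ee_pos: [0.6064, -0.3464, 0.1817]
orientation: [[0.202, 0.979, -0.003], [0.979, -0.202, 0.001], [0.0, -0.003, -1.0]]
contact_force: [-0.3, -0.1, 0.1]
gripper_width: 0.0855
grip_force: 0.0
```

```bash
python3 go.py .515 -.2 .19 -11.7
```

```text
at [ 0.6064 -0.3464  0.1817] yaw -11.67416490533859 turn/8: [-0.0219 -0.0024  0.0032] shift now-frame/6cm: [ 2.0811 -1.9853 -0.1312] shift after turn: [ 2.0802 -1.9858 -0.138 ]
```

{"api": "drive_tool", "payload": {
  "motion": [
    [1,[0.5,-0.5,0],[0,0,0]],
    [1,[0.7,-0.65,0],[0,0,0]],
    [1,[0.6,-0.55,0],[0,0,0]],
    [1,[0.28,-0.28,-0.1],[0,0,0]],
    [1,[0,0,0],[0,0,0]],
    [1,[0,0,0],[0,0,0]]
  ]
}}

```text
clock: 18.27
ee_pos: [0.5167, -0.2017, 0.1885]
orientation: [[0.204, 0.979, -0.001], [0.979, -0.204, -0.001], [-0.001, -0.001, -1.0]]
contact_force: [-0.2, -1.0, -0.8]
gripper_width: 0.0857
grip_force: 0.0
```

```bash
python3 - <<'E'
from go import *
c=camera("wrist");cv2.imwrite("pics/w3.png",c["frame"][:,:,::-1]);W=cloud(c)
for n,p,z,t,R in(("bv",(.474,-.281),.054,.008,.025),("gv",(.608,-.347),.054,.008,.025),("wt",(.5418,-.1226),.049,.0025,.03),("pt",(.5316,-.1686),.045,.0025,.0225)):
    Q=W[(abs(W[...,2]-z)<t)&(np.hypot(W[...,0]-p[0],W[...,1]-p[1])<R)]
    print(n,len(Q),cv2.minEnclosingCircle(Q[:,:2].astype(np.float32)) if len(Q) else 0,np.median(Q[:,2]),Q.mean(0))
go(.5418,-.1226,.031,-11.7)
go(.5316,-.1686,.031,-11.7)
E
```

```text
bv 344 ((0.47305676341056824, -0.28104397654533386), 0.010005082935094833) 0.05521281014408935 [ 0.4737 -0.2796  0.0544]
gv 0 0 nan [nan nan nan]
wt 1891 ((0.5406230092048645, -0.12750589847564697), 0.024481620639562607) 0.05043465885763121 [ 0.5424 -0.1243  0.0504]
pt 1142 ((0.5330297946929932, -0.16902761161327362), 0.018660755828022957) 0.04656263972925609 [ 0.533  -0.1684  0.0465]
at [ 0.5168 -0.2019  0.1885] yaw -11.803007503850058 turn/8: [-0.0024  0.0038 -0.0129] shift now-frame/6cm: [1.3802 0.1387 2.6243] shift after turn: [1.3785 0.1403 2.6251]
at [ 0.5168 -0.2019  0.1885] yaw -11.803007503850058 turn/8: [-0.0024  0.0038 -0.0129] shift now-frame/6cm: [0.5949 0.1291 2.6247] shift after turn: [0.5933 0.1293 2.6251]
  return _methods._mean(a, axis=axis, dtype=dtype,
  ret = ret.dtype.type(ret / rcount)
<stdin>:5: RuntimeWarning: Mean of empty slice.
  ret = um.true_divide(
```

View pics/w3.png

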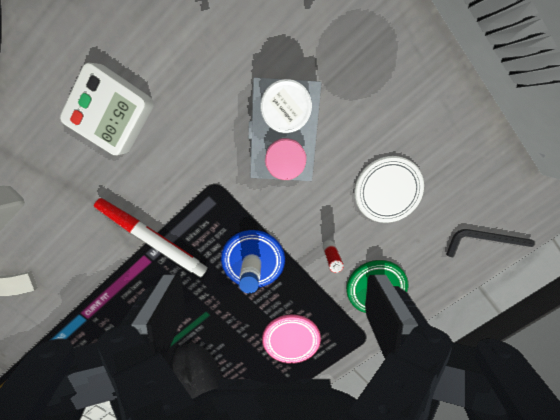

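The white lid is at (286,106) and the pink lid at (286,159) on the box; a finger hides the green vial. I take the pink tin first.

{"api": "drive_tool", "payload": {
  "motion": [
    [0.75,[0.3,0.07,0.2],[0,0,0]],
    [0.75,[0.29,0.07,0.5],[0,0,0]],
    [0.75,[0,0,0.6],[0,0,0]],
    [0.75,[0,0,0.5],[0,0,0]],
    [0.75,[0,0,0.3],[0,0,0]],
    [0.75,[0,0,0],[0,0,0]],
    [0.75,[0,0,0],[0,0,0]]
  ]
}}

```text
clock: 19.2
ee_pos: [0.5326, -0.1681, 0.0636]
orientation: [[0.204, 0.979, 0.001], [0.979, -0.204, -0.0], [-0.0, 0.001, -1.0]]
contact_force: [0.7, 0.4, -1.2]
gripper_width: 0.0639
grip_force: 0.0
```

```bash
python3 - <<'E'
from go import *
go(.532,-.169,.031,-11.7)
W=cloud(camera("top"));
for p in((.608,-.347),(.474,-.281)):
  Q=W[(abs(W[...,2]-.05)<.015)&(np.hypot(W[...,0]-p[0],W[...,1]-p[1])<.03)];print(len(Q),Q.mean(0))
E
```

```text
at [ 0.5326 -0.1681  0.0636] yaw -11.744316036380802 turn/8: [ 0.008   0.0007 -0.0055] shift now-frame/6cm: [-0.0169 -0.0072  0.5427] shift after turn: [-0.017  -0.0066  0.5427]
8 [ 0.6113 -0.3515  0.052 ]
0 [nan nan nan]<stdin>:5: RuntimeWarning: Mean of empty slice.
  ret = um.true_divide(
```

{"api": "drive_tool", "payload": {
  "motion": [
    [0.75,[-0.015,0,0.25],[0,0,0]],
    [0.75,[0,0,0.2],[0,0,0]],
    [0.75,[0,0,0.09],[0,0,0]],
    [0.75,[0,0,0],[0,0,0]],
    [0.5,[0,0,0],[0,0,0]],
    [0.4,[0,0,0],[0,0,0]],
    [0.2,[0,0,0],[0,0,0]],
    [0,[0,0,0],[0,0,0]],
    [0,[0,0,0],[0,0,0]],
    [0,[0,0,0],[0,0,0]]
  ]
}}

```text
clock: 20.5
ee_pos: [0.532, -0.1684, 0.0316]
orientation: [[0.203, 0.979, 0.001], [0.979, -0.203, -0.0], [-0.0, 0.001, -1.0]]
contact_force: [0.0, -0.4, 5.1]
gripper_width: 0.0348
grip_force: 59.3
```

{"api": "drive_tool", "payload": {
  "motion": [
    [0,[0,0,-0.05],[0,0,0]],
    [0,[0,0,-0.2],[0,0,0]],
    [0,[0,0,-0.5],[0,0,0]],
    [0,[0,0,-0.75],[0,0,0]],
    [0,[0,0,-0.5],[0,0,0]],
    [0,[0,0,0],[0,0,0]],
    [0,[0,0,0],[0,0,0]]
  ]
}}

```text
clock: 21.38
ee_pos: [0.5311, -0.1685, 0.1506]
orientation: [[0.203, 0.979, -0.001], [0.979, -0.203, -0.0], [-0.0, -0.001, -1.0]]
contact_force: [0.1, 0.4, -0.9]
gripper_width: 0.0346
grip_force: 59.8
```

```bash
python3 go.py .496 -.398 .03 -11.7
```

```text
at [ 0.5311 -0.1685  0.1506] yaw -11.700413063030785 turn/8: [-0.0057  0.0026 -0.0001] shift now-frame/6cm: [-3.8632  0.2043  2.0118] shift after turn: [-3.8639  0.2026  2.0106]
```

{"api": "drive_tool", "payload": {
  "motion": [
    [0,[-0.4,0.02,0],[0,0,0]],
    [0,[-0.7,0.04,0],[0,0,0]],
    [0,[-0.8,0.04,0],[0,0,0]],
    [0,[-0.8,0.04,0],[0,0,0]],
    [0,[-0.7,0.03,0],[0,0,0]],
    [0,[-0.46,0.02,0.4],[0,0,0]],
    [0,[0,0,0.6],[0,0,0]],
    [0,[0,0,0.6],[0,0,0]],
    [0,[0,0,0.4],[0,0,0]],
    [0,[0,0,0],[0,0,0]],
    [0,[0,0,0],[0,0,0]]
  ]
}}

```text
clock: 22.75
ee_pos: [0.4962, -0.3973, 0.0311]
orientation: [[0.202, 0.979, 0.0], [0.979, -0.202, 0.0], [0.0, 0.0, -1.0]]
contact_force: [-0.3, 0.6, 0.6]
gripper_width: 0.0344
grip_force: 59.8
```

```bash
python3 go.py .496 -.398 .011 -11.7
```

```text
at [ 0.4962 -0.3973  0.0311] yaw -11.68009265919959 turn/8: [ 0.0014 -0.0005  0.0025] shift now-frame/6cm: [-0.0114 -0.0014  0.3349] shift after turn: [-0.0114 -0.0013  0.3349]
```

{"api": "drive_tool", "payload": {
  "motion": [
    [0,[-0.01,0,0.15],[0,0,0]],
    [0,[0,0,0.12],[0,0,0]],
    [0,[0,0,0.06],[0,0,0]],
    [0,[0,0,0],[0,0,0]],
    [0,[0,0,0],[0,0,0]]
  ]
}}

```text
clock: 23.38
ee_pos: [0.496, -0.3981, 0.0113]
orientation: [[0.203, 0.979, 0.0], [0.979, -0.203, -0.0], [-0.0, 0.0, -1.0]]
contact_force: [-0.1, 0.7, -1.1]
gripper_width: 0.0345
grip_force: 59.8
```

Another 1.2 mm down, then release.

{"api": "drive_tool", "payload": {
  "motion": [
    [0,[0,0,0.02],[0,0,0]],
    [0,[0,0,0],[0,0,0]],
    [0.5,[0,0,0],[0,0,0]],
    [0.6,[0,0,0],[0,0,0]],
    [0.8,[0,0,0],[0,0,0]],
    [0.8,[0,0,0],[0,0,0]],
    [0.8,[0,0,-0.3],[0,0,0]],
    [0.8,[0,0,-0.7],[0,0,0]],
    [1,[0,0,-0.8],[0,0,0]],
    [1,[0,0,-0.8],[0,0,0]],
    [1,[0,0,-0.2],[0,0,0]],
    [1,[0,0,0],[0,0,0]]
  ]
}}

```text
clock: 24.88
ee_pos: [0.4961, -0.3983, 0.1792]
orientation: [[0.203, 0.979, 0.002], [0.979, -0.203, -0.001], [-0.001, 0.002, -1.0]]
contact_force: [-0.5, -0.2, -1.4]
gripper_width: 0.0855
grip_force: 0.0
```

```bash
python3 - <<'E'
from go import *
go(.5418,-.1235,.1,-11.7)
c=camera("wrist");cv2.imwrite("pics/w4.png",c["frame"][:,:,::-1]);W=cloud(c)
for n,p,z,t,R in(("gv",(.608,-.347),.054,.01,.025),("pt",(.496,-.398),.024,.005,.0245),("wt",(.5418,-.1226),.049,.0025,.0225)):
    Q=W[(abs(W[...,2]-z)<t)&(np.hypot(W[...,0]-p[0],W[...,1]-p[1])<R)]
    print(n,len(Q),cv2.minEnclosingCircle(Q[:,:2].astype(np.float32)) if len(Q) else 0,Q.mean(0))
E
```

```text
at [ 0.4961 -0.3983  0.1792] yaw -11.697879875805917 turn/8: [0.0131 0.008  0.0003] shift now-frame/6cm: [ 4.6411 -0.1847  1.315 ] shift after turn: [ 4.6396 -0.1824  1.3206]
gv 567 ((0.6065347194671631, -0.34733137488365173), 0.01032820250838995) [ 0.6056 -0.3469  0.0543]
pt 1135 ((0.4952247440814972, -0.3983501195907593), 0.018744152039289474) [ 0.4956 -0.3974  0.0252]
wt 0 0 [nan nan nan]<stdin>:6: RuntimeWarning: Mean of empty slice.
  ret = um.true_divide(
```

View pics/w4.png

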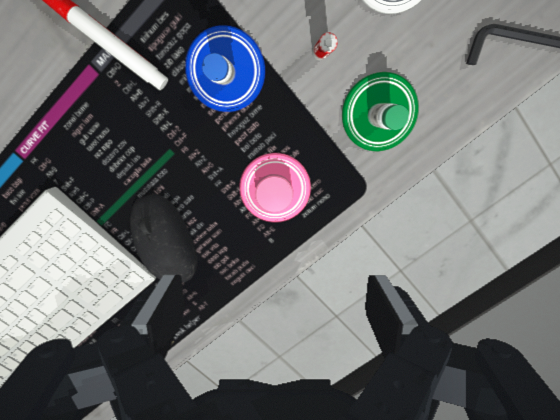

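Blue (225,68), green (382,112) and pink (275,188) all stand centred. Next is the white tin.

{"api": "drive_tool", "payload": {
  "motion": [
    [1,[0.5,-0.02,0],[0,0,0]],
    [1,[0.8,-0.03,0],[0,0,0]],
    [1,[0.9,-0.04,0],[0,0,0]],
    [1,[0.9,-0.04,0],[0,0,0]],
    [0.8,[0.8,-0.03,0.1],[0,0,0]],
    [0.8,[0.6,-0.02,0.3],[0,0,0]],
    [0.8,[0.14,0,0.6],[0,0,0]],
    [0.8,[0,0,0.6],[0,0,0]],
    [0.8,[0,0,0.3],[0,0,0]],
    [0.8,[0,0,0],[0,0,0]],
    [0.8,[0,0,0],[0,0,0]]
  ]
}}

```text
clock: 26.3
ee_pos: [0.5415, -0.1231, 0.0638]
orientation: [[0.203, 0.979, -0.001], [0.979, -0.203, 0.0], [0.0, -0.001, -1.0]]
contact_force: [0.6, 0.1, -0.6]
gripper_width: 0.0684
grip_force: 0.0
```

```bash
python3 go.py .5415 -.1232 .032 -11.7
```

```text
at [ 0.5415 -0.1231  0.0638] yaw -11.688879586741175 turn/8: [-0.0043 -0.0005  0.0014] shift now-frame/6cm: [-0.0011  0.0011  0.5298] shift after turn: [-0.001   0.0008  0.5298]
```

{"api": "drive_tool", "payload": {
  "motion": [
    [0.8,[0,0,0.25],[0,0,0]],
    [0.8,[0,0,0.2],[0,0,0]],
    [0.8,[0,0,0.08],[0,0,0]],
    [0.8,[0,0,0],[0,0,0]],
    [0.6,[0,0,0],[0,0,0]],
    [0.5,[0,0,0],[0,0,0]],
    [0.2,[0,0,0],[0,0,0]],
    [0,[0,0,0],[0,0,0]],
    [0,[0,0,0],[0,0,0]],
    [0,[0,0,0],[0,0,0]]
  ]
}}

```text
clock: 27.55
ee_pos: [0.542, -0.1232, 0.0329]
orientation: [[0.203, 0.979, 0.001], [0.979, -0.203, -0.0], [-0.0, 0.001, -1.0]]
contact_force: [-0.9, -0.2, 5.1]
gripper_width: 0.0405
grip_force: 59.8
```

{"api": "drive_tool", "payload": {
  "motion": [
    [0,[0,0,-0.05],[0,0,0]],
    [0,[0,0,-0.2],[0,0,0]],
    [0,[0,0,-0.5],[0,0,0]],
    [0,[0,0,-0.75],[0,0,0]],
    [0,[0,0,-0.5],[0,0,0]],
    [0,[0,0,0],[0,0,0]],
    [0,[0,0,0],[0,0,0]]
  ]
}}

```text
clock: 28.42
ee_pos: [0.541, -0.1234, 0.1518]
orientation: [[0.203, 0.979, -0.001], [0.979, -0.203, -0.0], [-0.0, -0.001, -1.0]]
contact_force: [0.2, -0.2, -0.5]
gripper_width: 0.0404
grip_force: 60.6
```

```bash
python3 go.py .633 -.231 .03 -11.7
```

```text
at [ 0.541  -0.1234  0.1518] yaw -11.702286735235806 turn/8: [-0.0063  0.0032 -0.0003] shift now-frame/6cm: [-1.4436  1.8666  2.0294] shift after turn: [-1.4446  1.8648  2.0304]
```

{"api": "drive_tool", "payload": {
  "motion": [
    [0,[-0.3,0.4,0],[0,0,0]],
    [0,[-0.5,0.65,0],[0,0,0]],
    [0,[-0.5,0.6,0],[0,0,0]],
    [0,[-0.14,0.2,0.3],[0,0,0]],
    [0,[0,0,0.6],[0,0,0]],
    [0,[0,0,0.6],[0,0,0]],
    [0,[0,0,0.4],[0,0,0]],
    [0,[0,0,0.12],[0,0,0]],
    [0,[0,0,0],[0,0,0]],
    [0,[0,0,0],[0,0,0]]
  ]
}}

```text
clock: 29.68
ee_pos: [0.6336, -0.2304, 0.0319]
orientation: [[0.203, 0.979, 0.002], [0.979, -0.203, -0.0], [-0.0, 0.002, -1.0]]
contact_force: [-0.5, -0.3, -1.3]
gripper_width: 0.0406
grip_force: 60.7
```

```bash
python3 go.py .633 -.231 .0112 -11.7
```

```text
at [ 0.6336 -0.2304  0.0319] yaw -11.690403102656086 turn/8: [0.0128 0.0004 0.0012] shift now-frame/6cm: [-0.012 -0.009  0.345] shift after turn: [-0.012  -0.0084  0.345 ]
```

{"api": "drive_tool", "payload": {
  "motion": [
    [0,[0,0,0.15],[0,0,0]],
    [0,[0,0,0.12],[0,0,0]],
    [0,[0,0,0.07],[0,0,0]],
    [0,[0,0,0],[0,0,0]],
    [0,[0,0,0],[0,0,0]]
  ]
}}

```text
clock: 30.3
ee_pos: [0.6323, -0.2303, 0.0115]
orientation: [[0.203, 0.979, -0.001], [0.979, -0.203, -0.0], [-0.001, -0.001, -1.0]]
contact_force: [-3.2, 0.9, 8.3]
gripper_width: 0.0404
grip_force: 61.4
```

Contact at 8 N, so I release, lift and go back to view the box.

{"api": "drive_tool", "payload": {
  "motion": [
    [0,[0,0,-0.01],[0,0,0]],
    [0.55,[0,0,0],[0,0,0]],
    [0.7,[0,0,0],[0,0,0]],
    [0.8,[0,0,0],[0,0,0]],
    [0.8,[0,0,0],[0,0,0]],
    [0.8,[0,0,-0.3],[0,0,0]],
    [0.8,[0,0,-0.7],[0,0,0]],
    [1,[0,0,-0.8],[0,0,0]],
    [1,[0,0,-0.8],[0,0,0]],
    [1,[-0.4,-0.6,-0.2],[0,0,0]],
    [1,[-0.2,-0.7,0],[0,0,0]],
    [1,[0,-0.7,0],[0,0,0]]
  ]
}}

```text
clock: 31.8
ee_pos: [0.5067, -0.2427, 0.1806]
orientation: [[0.205, 0.979, 0.002], [0.979, -0.205, -0.002], [-0.002, 0.002, -1.0]]
contact_force: [0.0, -0.1, 0.1]
gripper_width: 0.0855
grip_force: 0.0
```

```bash
python3 - <<'E'
from go import *
go(.535,-.146,.15,-11.7)
c=camera("wrist");W=cloud(c)
for n,p,z,t,R in(("gv",(.608,-.347),.054,.01,.025),("bv",(.474,-.281),.054,.01,.025),("wt",(.633,-.231),.028,.005,.0275),("box",(.535,-.146),.027,.006,.07)):
    Q=W[(abs(W[...,2]-z)<t)&(np.hypot(W[...,0]-p[0],W[...,1]-p[1])<R)]
    print(n,len(Q),cv2.minEnclosingCircle(Q[:,:2].astype(np.float32)) if len(Q) else 0,Q.mean(0) if len(Q) else 0)
    if n=="box":
        for k in range(3):
            m=Q.mean(0); 
        q=(Q[:,:2]*1000).astype(np.float32);print(cv2.minAreaRect(q))
E
```

```text
at [ 0.5067 -0.2427  0.1806] yaw -11.831328219848245 turn/8: [ 0.015   0.0118 -0.0164] shift now-frame/6cm: [1.6752 0.13   0.5075] shift after turn: [1.6741 0.1349 0.51  ]
gv 292 ((0.6066756248474121, -0.3467966914176941), 0.010341583751142025) [ 0.6071 -0.343   0.0534]
bv 403 ((0.473739892244339, -0.2814110517501831), 0.010284693911671638) [ 0.4738 -0.2798  0.0541]
wt 1765 ((0.6315521597862244, -0.23132899403572083), 0.02180417999625206) [ 0.6307 -0.2306  0.0288]
box 7973 ((0.5363936424255371, -0.14637631177902222), 0.053332604467868805) [ 0.5369 -0.1441  0.0287]
((535.450927734375, -146.1795196533203), (90.10389709472656, 62.62084197998047), 74.99473571777344)
```

{"api": "drive_tool", "payload": {
  "motion": [
    [1,[0.4,0.03,0],[0,0,-0.06]],
    [1,[0.7,0.05,0.2],[0,0,0]],
    [1,[0.58,0.05,0.4],[0,0,0]],
    [1,[0,0,0.6],[0,0,0]],
    [1,[0,0,0.4],[0,0,0]],
    [1,[0,0,0.4],[0,0,0]],
    [1,[0,0,0],[0,0,0]],
    [1,[0,0,0],[0,0,0]]
  ]
}}

```text
clock: 32.85
ee_pos: [0.5365, -0.1439, 0.0604]
orientation: [[0.194, 0.981, 0.002], [0.981, -0.194, -0.0], [0.0, 0.002, -1.0]]
contact_force: [0.3, -0.1, -0.0]
gripper_width: 0.0851
grip_force: 0.0
```

```bash
python3 go.py .535 -.146 .006 -12.3
```

```text
at [ 0.5365 -0.1439  0.0604] yaw -11.20436242606364 turn/8: [ 0.0149 -0.0008  0.137 ] shift now-frame/6cm: [-0.0392 -0.0192  0.9066] shift after turn: [-0.0394 -0.0166  0.9067]
```

{"api": "drive_tool", "payload": {
  "motion": [
    [1,[-0.04,-0.02,0.2],[0,0,0.13]],
    [1,[0,0,0.4],[0,0,0]],
    [1,[0,0,0.22],[0,0,0]],
    [1,[0,0,0.08],[0,0,0]],
    [0.9,[0,0,0],[0,0,0]],
    [0.8,[0,0,0],[0,0,0]],
    [0.7,[0,0,0],[0,0,0]],
    [0.4,[0,0,0],[0,0,0]],
    [0,[0,0,0],[0,0,0]],
    [0,[0,0,0],[0,0,0]],
    [0,[0,0,0],[0,0,0]]
  ]
}}

```text
clock: 34.22
ee_pos: [0.5347, -0.1462, 0.0063]
orientation: [[0.213, 0.977, 0.002], [0.977, -0.213, -0.0], [-0.0, 0.002, -1.0]]
contact_force: [-1.0, -0.5, 7.9]
gripper_width: 0.0586
grip_force: 63.8
```

{"api": "drive_tool", "payload": {
  "motion": [
    [0,[0,0,-0.05],[0,0,0]],
    [0,[0,0,-0.2],[0,0,0]],
    [0,[0,0,-0.5],[0,0,0]],
    [0,[0,0,-0.8],[0,0,0]],
    [0,[0,0,-0.9],[0,0,0]],
    [0,[0,0,-0.9],[0,0,0]],
    [0,[0,0,-0.6],[0,0,0]],
    [0,[0,0,-0.3],[0,0,0]],
    [0,[0,0,0],[0,0,0]],
    [0,[0,0,0],[0,0,0]]
  ]
}}

```text
clock: 35.48
ee_pos: [0.5328, -0.1462, 0.2593]
orientation: [[0.212, 0.977, -0.002], [0.977, -0.212, -0.0], [-0.0, -0.002, -1.0]]
contact_force: [-0.0, 0.1, -1.7]
gripper_width: 0.0587
grip_force: 64.6
```

```bash
python3 - <<'E'
from go import *
go(.5,.1,.26,-11.5); go(.596,.346,.26,-11.5)
W=cloud(camera("top")).reshape(-1,3)
for z in (.06,.12):
  Q=W[(W[:,2]>z)&(W[:,2]<.5)];d=np.hypot(Q[:,0]-.596,Q[:,1]-.346);i=d.argmin();print("nearest tall",z,Q[i],d[i])
print(state()["joint_pos"])
E
```

```text
at [ 0.5328 -0.1462  0.2593] yaw -12.248290163460922 turn/8: [-0.0141  0.0032 -0.0935] shift now-frame/6cm: [ 3.8934 -1.4051 -0.0111] shift after turn: [ 3.9114 -1.3541 -0.012 ]
at [ 0.5328 -0.1462  0.2593] yaw -12.248290163460922 turn/8: [-0.0141  0.0032 -0.0935] shift now-frame/6cm: [ 8.2395 -0.7113 -0.0144] shift after turn: [ 8.2481 -0.6036 -0.012 ]
nearest tall 0.06 [0.6679 0.2032 0.106 ] 0.15991096782625244
nearest tall 0.12 [0.6855 0.1962 0.1553] 0.17443964506155704
[ 0.5192  0.6013 -0.5573  1.7395  0.387   0.9149 -0.4136]
```

{"api": "drive_tool", "payload": {
  "motion": [
    [0,[0.4,-0.14,0],[0,0,-0.09]],
    [0,[0.7,-0.25,0],[0,0,0]],
    [0,[0.8,-0.28,0],[0,0,0]],
    [0,[0.8,-0.28,0],[0,0,0]],
    [0,[0.8,-0.28,0],[0,0,0]],
    [0,[0.8,-0.05,0],[0,0,0]],
    [0,[0.8,0.1,0],[0,0,0]],
    [0,[0.8,0.2,0],[0,0,0]],
    [0,[0.8,0.2,0],[0,0,0]],
    [0,[0.7,0.1,0],[0,0,0]],
    [0,[0,0,0],[0,0,0]],
    [0,[0,0,0],[0,0,0]]
  ]
}}

```text
clock: 37.02
ee_pos: [0.5823, 0.2962, 0.2586]
orientation: [[0.2, 0.98, -0.002], [0.98, -0.2, -0.003], [-0.003, -0.002, -1.0]]
contact_force: [-0.8, -0.2, -1.7]
gripper_width: 0.0588
grip_force: 64.6
```

```bash
python3 - <<'E'
from go import *
go(.596,.346,.1,-11.5)
c=camera("wrist");cv2.imwrite("pics/w5.png",c["frame"][:,:,::-1])
h=cv2.cvtColor(c["frame"],cv2.COLOR_RGB2HSV)
m=cv2.inRange(h,(20,120,120),(33,255,255));k,l,st,ce=cv2.connectedComponentsWithStats(m)
i=1+st[1:,4].argmax();m=(l==i).astype(np.uint8)
cc=max(cv2.findContours(m,0,1)[0],key=cv2.contourArea)
q=np.array([onplane(c,a[0],.006)[:2]*1000 for a in cc],np.float32);print(st[i],cv2.minAreaRect(q))
E
```

```text
at [0.5823 0.2962 0.2586] yaw -11.515149570822285 turn/8: [-0.0119  0.0208 -0.0019] shift now-frame/6cm: [0.8669 0.0628 2.6401] shift after turn: [0.8592 0.0586 2.6427]
[ 245   80   66   91 5633] ((595.9310302734375, 349.2735290527344), (104.5199966430664, 76.07225036621094), 78.55518341064453)
```

View pics/w5.png

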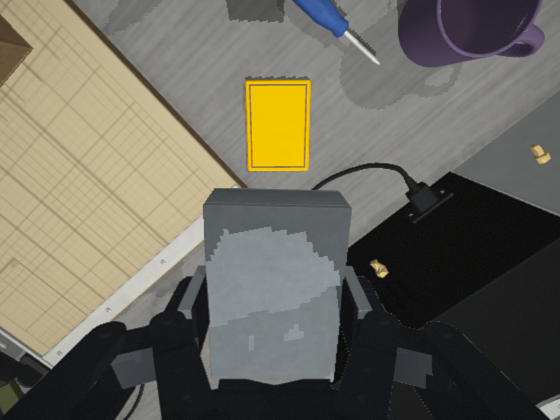

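The mat lies at (278,125), clear of the board corner, and the held box fills the lower centre. I check its tilt and its centre relative to the tool.

```bash
python3 - <<'E'
from go import *
c=camera("wrist");W=cloud(c)
s=state();R=np.array(s["orientation"]);p=np.array(s["ee_pos"])
Q=(W[190:380,200:355].reshape(-1,3)-p)@R
Q=Q[np.isfinite(Q[:,0])&(abs(Q[:,2]+.018)<.015)&(abs(Q[:,1])<.028)&(abs(Q[:,0])<.05)]
A=np.c_[Q[:,:2],np.ones(len(Q))];k=np.linalg.lstsq(A,Q[:,2],rcond=None)[0]
r=abs(Q[:,2]-A@k)<.003;k=np.linalg.lstsq(A[r],Q[r,2],rcond=None)[0]
print(k,np.degrees(k[:2]),len(Q),r.sum(),Q[r].min(0),Q[r].max(0))
go(.596,.348,.03,-11.5)
E
```

```text
[ 0.0052  0.0037 -0.0219] [0.2977 0.2102] 23703 22456 [-0.045 -0.028 -0.024] [ 0.0463  0.028  -0.017 ]
at [0.5828 0.2953 0.2594] yaw -11.613902279181213 turn/8: [-0.0038  0.0173 -0.0142] shift now-frame/6cm: [0.9144 0.0403 3.8204] shift after turn: [0.9051 0.0401 3.8227]
```

{"api": "drive_tool", "payload": {
  "motion": [
    [0,[0.5,0.02,0.2],[0,0,0]],
    [0,[0.4,0.02,0.5],[0,0,0]],
    [0,[0,0,0.8],[0,0,0]],
    [0,[0,0,0.8],[0,0,0]],
    [0,[0,0,0.7],[0,0,0]],
    [0,[0,0,0.5],[0,0,0]],
    [0,[0,0,0.2],[0,0,0]],
    [0,[0,0,0],[0,0,0]],
    [0,[0,0,0],[0,0,0]]
  ]
}}

```text
clock: 38.25
ee_pos: [0.5971, 0.3502, 0.0398]
orientation: [[0.2, 0.98, 0.002], [0.98, -0.2, 0.002], [0.002, 0.002, -1.0]]
contact_force: [-0.2, -0.0, -0.7]
gripper_width: 0.0586
grip_force: 64.6
```

```bash
python3 go.py .596 .348 .0125 -11.5
```

```text
at [0.5971 0.3502 0.0398] yaw -11.560114384301594 turn/8: [ 0.0137 -0.015  -0.0075] shift now-frame/6cm: [-0.0399 -0.012   0.4548] shift after turn: [-0.0389 -0.0111  0.4549]
```

{"api": "drive_tool", "payload": {
  "motion": [
    [0,[-0.03,-0.01,0.2],[0,0,0]],
    [0,[0,0,0.15],[0,0,0]],
    [0,[0,0,0.08],[0,0,0]],
    [0,[0,0,0.02],[0,0,0]],
    [0,[0,0,0],[0,0,0]],
    [0,[0,0,0],[0,0,0]]
  ]
}}

```text
clock: 39.0
ee_pos: [0.5946, 0.3474, 0.0124]
orientation: [[0.2, 0.98, -0.001], [0.98, -0.2, -0.002], [-0.002, -0.0, -1.0]]
contact_force: [-4.3, -3.4, 9.7]
gripper_width: 0.0585
grip_force: 65.8
```

Contact, so I release, lift and look.

{"api": "drive_tool", "payload": {
  "motion": [
    [0,[0,0,-0.01],[0,0,0]],
    [0.75,[0,0,0],[0,0,0]],
    [0.85,[0,0,0],[0,0,0]],
    [1,[0,0,0],[0,0,0]],
    [1,[0,0,0],[0,0,0]],
    [1,[0,0,-0.3],[0,0,0]],
    [1,[0,0,-0.7],[0,0,0]],
    [1,[-0.2,0,-0.8],[0,0,0]],
    [1,[-0.4,0,-0.9],[0,0,0]],
    [1,[-0.6,0,-0.8],[0,0,0]],
    [1,[0,0,0],[0,0,0]],
    [1,[0,0,0],[0,0,0]]
  ]
}}

```text
clock: 40.5
ee_pos: [0.5805, 0.2777, 0.2222]
orientation: [[0.2, 0.98, 0.0], [0.98, -0.2, 0.001], [0.001, 0.0, -1.0]]
contact_force: [-0.1, 0.7, -0.2]
gripper_width: 0.0851
grip_force: 0.0
```

```bash
python3 - <<'E'
from go import *
c=camera("wrist");cv2.imwrite("pics/w6.png",c["frame"][:,:,::-1]);W=cloud(c)
P=W.reshape(-1,3);Q=P[(abs(P[:,2]-.035)<.006)&(np.hypot(P[:,0]-.596,P[:,1]-.348)<.065)]
print(len(Q),Q.mean(0),cv2.minAreaRect((Q[:,:2]*1000).astype(np.float32)))
c=camera("top");W=cloud(c);cv2.imwrite("pics/t6.png",cv2.resize(c["frame"][170:260,250:420,::-1],None,fx=4,fy=4,interpolation=2))
for n,p,z,t,R in(("gv",(.608,-.347),.054,.01,.025),("bv",(.474,-.281),.054,.01,.025),("wt",(.633,-.231),.028,.008,.03),("pt",(.496,-.398),.024,.008,.03)):
    Q=W[(abs(W[...,2]-z)<t)&(np.hypot(W[...,0]-p[0],W[...,1]-p[1])<R)];print(n,len(Q),Q.mean(0))
s=state();print(s["clock"],s["contact_force"],s["gripper_width"])
E
```

```text
5750 [0.5947 0.3498 0.0347] ((593.2820434570312, 348.105712890625), (90.10496520996094, 62.49707794189453), 76.76693725585938)
gv 30 [ 0.606  -0.3466  0.0517]
bv 30 [ 0.4724 -0.2812  0.0512]
wt 124 [ 0.6311 -0.2313  0.0255]
pt 98 [ 0.4951 -0.3972  0.023 ]
40.6 [-0.4493 -0.2157  0.2678] 0.0855576993331135
```

View pics/w6.png

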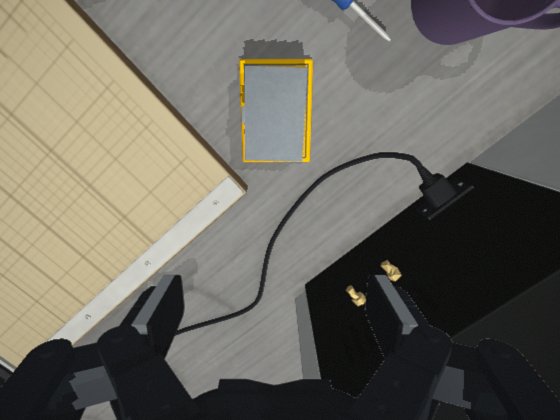

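View pics/t6.png

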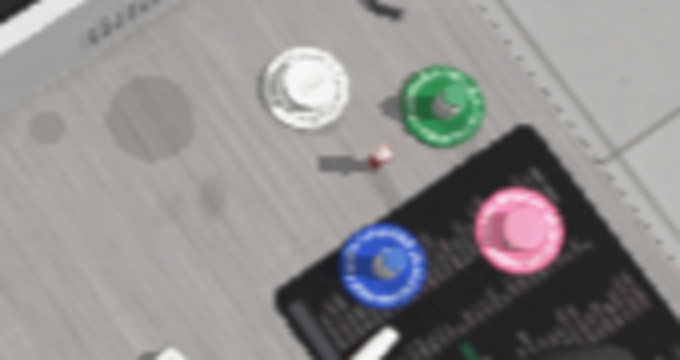

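The box lies flat on the mat at (276,112), about 3 mm off centre, and all four containers stand in the middle of their coasters.

```bash
python3 -c "
from plant import *
print(hand_in())"
```

```text
the job is handed in; nothing more can be done
None
```

I handed the job in at about 41 s: in the last images both vials and both tins stood upright within about 3 mm of their coaster centres, and the grey box lay flat and lined up, within about 5 mm of the mat's centre. The judge's result wasn't shown.

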